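Shut one tap on a crowded water manifold and let the pressure off

ROBOT

A 6-joint arm with a two-finger parallel gripper is mounted at the origin on the work surface. World frame = base frame: x ahead of the robot, y to its left, z up, the work surface at z = 0. Lengths are in m, angles in rad, forces in N, time in s.
With the tool pointing down it reaches from about 0.275 to 0.875 m from the base axis. Payload 12.5 kg.
Tool frame: the origin (TCP) lies midway between the tips of the shut fingers; the grasp point (between the pads) lies 19 mm behind it; z points along the fingers, y is the line along which they close (so a half turn about z gives the same grasp; the last joint's range is limited). The gripper opens to 85 mm and grips with 20 to 120 N. Pads are 22 mm wide; open, the fingers measure 114 mm over their backs; the gripper's body (76 mm by 85 mm) begins 54 mm behind the grasp point. The pads swing forward as they close: fully open they stand 13 mm farther back than shut.
Start: joints at [-1.412, 0.351, 1.652, -0, 1.139, -0.085], TCP at [0.133, -0.534, 0.231] pointing down, gripper open.
Joint ranges: [-2.75, 2.75], [-0.79, 2.1], [0.01, 2.65], [-1.57, 4.71], [0.07, 3.14], [-2.87, 2.87]. Speed limits (rad/s): [2.22, 2.22, 2.79, 3.14, 3.14, 3.14].

INTERFACE

Orientations are given as a rotation vector (axis times angle).
In Python, from rig import goto, move_l, goto_joints, grip, wait, ik, snapshot, camera_params, Unreachable, close_job, read_time, read_joint_pos, read_dq, read_tau, read_eef_pos, read_orientation, read_wrist_force, read_wrist_torque, read_opening, read_finger_force gives the robot as it stands. The module is installed in compiled form; this text tells all that it offers. Calls block until the motion is done:
- goto(position, orientation): joint-space move of the TCP to a pose.
- move_l(position, speed=0.15, orientation=None): straight line of the TCP; orientation=None keeps the orientation; speed is the mean speed in m/s.
- goto_joints(angles): joint-space move.
- grip(opening): finger opening in m; the grip force is fixed at half the most; returns when the fingers have stopped.
- wait(seconds).
- ik(position, orientation): joint angles nearest the present ones, or None.
- snapshot(name): name is "side" or "top" or "wrist"; returns the picture (420x560x3 uint8, red, green, blue); there is no depth.
- camera_params(name): a dict with "mtx" (3x3 intrinsics, pixels), "position" and "attitude" of the camera in the world. Camera axes: x right, y down, z forward; pixel columns grow to the right and rows downward; lengths in m; the calibration is good to about 2 mm. The wrist camera is an equidistant fisheye: a pixel r from the principal point sees the ray r / f radians off the axis. A picture is of the moment at which its call begins: read the wrist's pose just before it. camera_params takes no time and is no camera call; for the wrist camera it gives the pose at the moment of the call.
A pose or a line that the arm cannot do raises Unreachable and nothing moves.
- close_job(): hands the job in; it is judged then, once.
Readings, each from a call of its own:
- read_time(): time.
- read_joint_pos(): joint angles.
- read_dq(): joint speeds.
- read_tau(): joint torques, N m.
- read_eef_pos(): TCP position.
- read_orientation(): TCP orientation.
- read_wrist_force(): force on the tool from outside, world axes, zero at the start.
- read_wrist_torque(): the same for the moment, N m.
- read_opening(): finger opening in m.
- read_finger_force(): force on a finger pad.
Only numpy, scipy, OpenCV 4.12 (cv2) and the standard library are available. Lean on these libraries where they do the work, as an engineer would, in place of code of your own. Each camera call takes 0.05 s, during which the arm holds its last target. There are 200 camera calls.

TASK

On the water manifold beside the sink, turn the red tap clockwise until you feel it come up on its seat, then nip it up by about 6 degrees more, not over 10: enough to seal without crushing the washer. Then press the yellow pressure-relief button fully down, gently, and let go. Do not brush the blue, green and white taps beside them, and leave the mug, the scourer and the jar where they stand.

Things in the scene. Friction and masses are not known exactly. Their poses are not given: they have to be found in the camera images.
- manifold: fixed aluminium water manifold, 50 mm (x) by 340 mm (y), flat top 50 mm above the worktop. Four taps and a button stand on it in a row along its y axis, at -132, -66, 0, 66 and 132 mm; which stands where differs. Outlets stick out 85 mm along +x from the row. Origin: on the worktop under the middle of the row
- red_grip (a point): the red-handled tap: a flat upright bar grip 36 mm long, 12 mm thick, 26 mm tall (84 to 110 mm above the worktop). This point is on its vertical axis of turning at mid height of the bar, 97 mm above the worktop; x lies along the bar, y across its thickness. Shuts clockwise from above, running freely (0.06 N m) up to its seat
- red_seat (a point): the red tap's seat (fixed point on its axis, 58 mm above the worktop). It comes up after 0.7 to 1.4 rad of turn from the starting handle angle: as it is worn, no measured angle tells where, only feel. There resistance jumps to about 0.35 N m, then grows 2 N m per rad as the washer is squeezed
- red_base: the red tap's round brass foot on the manifold, 32 mm across. The washer stays squeezed when let go. A steel gland ring with a small brass lug, above the foot, turns with the handle only while the washer is being squeezed. Right is 6 degrees (0.10 rad) past first feel of the seat, at least 2, at most 10 degrees; beyond 10 it is crushed
- blue_grip (a point): tap with a blue handle, built and sized like the red one but turning very lightly (0.02 N m), so that any brush shifts it. Its handle may stand at any angle and must stay as it is. This point is on the axis at the middle of the bar's height (97 mm above the worktop); its x axis lies along the bar
- green_grip (a point): tap with a green handle, built and sized like the red one but turning very lightly (0.02 N m), so that any brush shifts it. Its handle may stand at any angle and must stay as it is. This point is on the axis at the middle of the bar's height (97 mm above the worktop); its x axis lies along the bar
- white_grip (a point): tap with a white handle, built and sized like the red one but turning very lightly (0.02 N m), so that any brush shifts it. Its handle may stand at any angle and must stay as it is. This point is on the axis at the middle of the bar's height (97 mm above the worktop); its x axis lies along the bar
- blue_end (a point): the end of the blue tap's handle bar, 18 mm from its axis at the same height
- green_end (a point): the end of the green tap's handle bar, 18 mm from its axis at the same height
- white_end (a point): the end of the white tap's handle bar, 18 mm from its axis at the same height
- relief_top (a point): centre of the top of the yellow round pressure-relief button, 26 mm across, in a black housing on the manifold. It is pressed straight down, travels 6 mm and springs back; fully down takes 5 N. More than 25 N would break it
- relief (a joint): how far the yellow button is pressed: 0 up, 0.006 m fully down
- mug: blue loose cup, 72 mm across, 75 mm tall, on the worktop on the robot's side of the manifold; to be left alone. Origin under its centre
- scourer: brown loose ring-shaped scouring brush, 84 mm across, 30 mm thick, lying flat on the robot's side of the manifold; to be left alone. Origin under its centre
- jar: amber loose jar, 60 mm across, 85 mm tall, beyond the manifold's outlets; to be left alone. Origin under its centre

How it is judged:
By the outcome, as a careful person would: the job done as asked, in the order asked, and still so for the second after the job is handed in, with the robot touching nothing.
It also fails if it takes over 64 s, if anything falls off the work surface, if the arm or the gripper's body presses on something with over 40 N, if the wrist force passes 120 N, or if a joint passes its speed limit or range.

## Working session

There is one attempt and no reset: what is moved stays moved. The work goes in short steps, each a Python script; the robot and the scene stay as the last script left them, time stands still between calls to the robot, and variables do not carry over. Pictures are saved under pics/ and viewed, at most 10 in all, crops included, and the job is handed in when it is done.

```bash
mkdir -p pics; python3 - <<'E'
from rig import *
import cv2,numpy as np
for n in("top","side"):
    p=camera_params(n);print(n,p)
    cv2.imwrite(f"pics/{n}0.png",snapshot(n)[:,:,::-1])
a=cv2.imread("pics/top0.png");b=cv2.imread("pics/side0.png")
cv2.imwrite("pics/both0.png",cv2.resize(np.vstack([a,b]),(400,600)))
print(read_time(),read_orientation(),read_wrist_force(),read_opening())
E
```

```text
top {'mtx': array([[402.29471825,   0.        , 281.60166968],
       [  0.        , 402.29471825, 208.58739132],
       [  0.        ,   0.        ,   1.        ]]), 'position': array([0.51914123, 0.0531049 , 0.80657891]), 'attitude': array([-2.19661941,  2.16981092, -0.12597199])}
side {'mtx': array([[412.16252474,   0.        , 292.41831008],
       [  0.        , 412.16252474, 216.04356984],
       [  0.        ,   0.        ,   1.        ]]), 'position': array([ 0.39663861, -0.35637925,  0.59742415]), 'attitude': array([-2.40071459,  0.48401993, -0.15229838])}
0.1 [-3.11724338e+00 -3.81941203e-01  3.55161945e-05] [-0.79917235  0.67601157  0.08411672] 0.08523146468749007
```

View pics/top0.png

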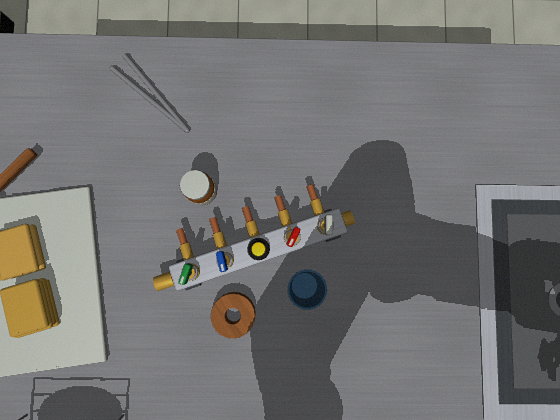

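View pics/side0.png

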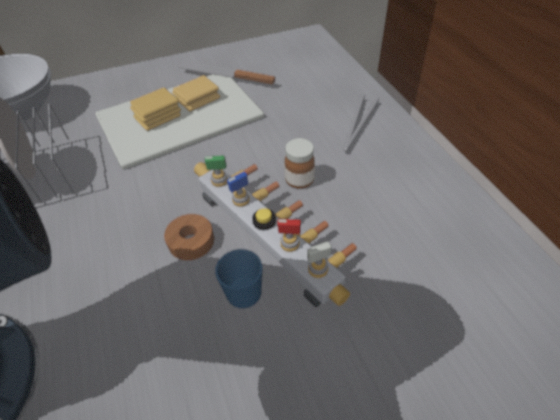

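The top view shows, left to right, green (185,272), blue (222,262), the yellow button (259,249), red (293,237) and white (327,223). The mug (307,289) and scourer (233,315) are on the robot's side, and the jar (197,186) is beyond the outlets.

```bash
cat > h.py <<'E'
from rig import *
import cv2,numpy as np
from scipy.spatial.transform import Rotation as R
def masks(img):
    h,s,v=cv2.split(cv2.cvtColor(img,cv2.COLOR_RGB2HSV))
    b=lambda m:m.astype(np.uint8)*255
    return dict(red=b(((h<6)|(h>174))&(s>170)&(v>80)),green=b((h>50)&(h<80)&(s>120)&(v>40)),
      blue=b((h>108)&(h<128)&(s>140)&(v>60)),yellow=b((h>24)&(h<34)&(s>180)&(v>100)))
def rays(n,px,p=None):
    p=p or camera_params(n);K=p["mtx"];px=np.asarray(px,float).reshape(-1,2)
    d=(px-K[:2,2])/[K[0,0],K[1,1]]
    if n=="wrist":
        r=np.linalg.norm(d,axis=1,keepdims=True)+1e-12
        d=np.c_[d/r*np.sin(r),np.cos(r)]
    else: d=np.c_[d,np.ones(len(d))]
    return p["position"],R.from_rotvec(p["attitude"]).apply(d)
def plane(n,px,z,p=None):
    o,d=rays(n,px,p);return (o+d*((z-o[2])/d[:,2])[:,None])[:,:2]
def down(yaw): # tool down; tool y axis at world angle yaw+90deg
    return (R.from_euler('z',yaw)*R.from_rotvec([np.pi,0,0])).as_rotvec()
def yaw(): 
    x=R.from_rotvec(read_orientation()).apply([1,0,0]);return np.arctan2(x[1],x[0])
def blob(m):
    c=max(cv2.findContours(m,0,1)[0],key=cv2.contourArea);return c.reshape(-1,2),cv2.contourArea(c)
E
python3 - <<'E'
from h import *
for n in("top","side"):
    im=cv2.cvtColor(cv2.imread(f"pics/{n}0.png"),cv2.COLOR_BGR2RGB)
    for k,m in masks(im).items():
        try:c,a=blob(m)
        except ValueError: print(n,k,None);continue
        q=plane(n,c,.105 if k!="yellow" else .075).astype(np.float32)*1000
        r=cv2.minAreaRect(q);ctr=np.array(r[0]);P=cv2.boxPoints(r);e=[P[1]-P[0],P[2]-P[1]];e=max(e,key=np.linalg.norm)
        print(n,k,a,c.mean(0).round(),ctr.round(1),np.round(r[1],1),"barang",np.degrees(np.arctan2(e[1],e[0])).round(1))
print(yaw())
E
```

```text
top red 81.5 [293. 238.] [536.7  17.8] [10.9 34.3] barang -26.1
top green 114.0 [184. 275.] [471.2 202.9] [14.2 36.8] barang -16.8
top blue 107.5 [221. 261.] [492.9 142.6] [34.6 11.5] barang 14.0
top yellow 129.5 [258. 249.] [515.2  79.8] [23.4 21.7] barang 0.9
side red 1.0 [295. 227.] [541.3   6.5] [6.5 2.1] barang 45.9
side green None
side blue 17.5 [239. 177.] [495.6 144.3] [22.8  7.4] barang 22.6
side yellow None
0.24383521945253725
```

```bash
python3 - <<'E'
from h import *
c=[.537,.018]
y=np.radians(-26.1)
for b in (y,y+np.pi):
    print([None if (q:=ik([*c,.082],down(b-t))) is None else q.round(2) for t in(0,1.6)])
y+=np.pi
t=read_time();goto([*c,.19],down(y));print(read_time()-t);grip(.036);print(read_time(),read_opening(),read_eef_pos(),yaw())
p=camera_params("wrist");np.save("w1.npy",p,allow_pickle=True);im=snapshot("wrist");cv2.imwrite("pics/w1.png",im[:,:,::-1])
for k,m in masks(im).items():
    try:cc,a=blob(m)
    except ValueError: continue
    q=plane("wrist",cc,.11 if k!="yellow" else .075,p).astype(np.float32)*1000
    r=cv2.minAreaRect(q);P=cv2.boxPoints(r);e=max([P[1]-P[0],P[2]-P[1]],key=np.linalg.norm)
    print(k,a,cc.mean(0).round(),np.round(r[0],1),np.round(r[1],1),np.degrees(np.arctan2(e[1],e[0])).round(1))
E
```

```text
[array([-0.05,  0.53,  1.8 ,  0.  ,  0.81,  1.97]), array([-0.05,  0.53,  1.8 ,  0.  ,  0.81, -2.71])]
[array([-0.05,  0.53,  1.8 ,  0.  ,  0.81, -1.17]), array([-0.05,  0.53,  1.8 , -0.  ,  0.81,  0.43])]
2.4333
3.0667 0.03585667730452277 [0.53701469 0.01797184 0.190021  ] 2.6859515696540175
red 333.0 [281. 212.] [536.1  17.4] [10.  33.2] -25.8
green 674.5 [456.  38.] [470.8 196. ] [21.6 34.6] -18.9
blue 852.5 [404.  90.] [492.8 137. ] [36.  16.7] 15.1
```

View pics/w1.png

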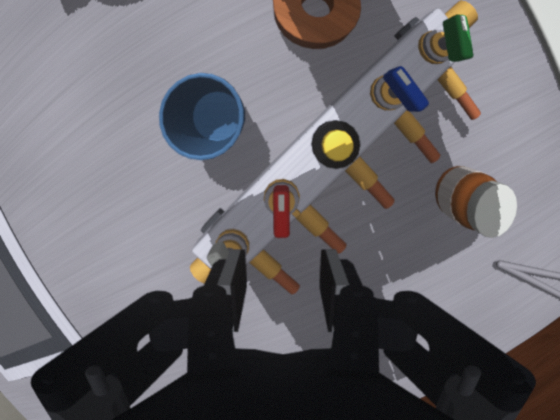

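The wrist view shows red at (281,212) and its steel gland ring just above it at (282,195). White is at (230,245) and yellow at (338,146). This agrees with the top view, so I'll grasp now.

```bash
python3 - <<'E'
from h import *
y=np.radians(-26)+np.pi; c=[.5363,.0176]
move_l([*c,.135],.15,down(y));cv2.imwrite("pics/w2.png",snapshot("wrist")[:,:,::-1])
move_l([*c,.082],.1);f=read_wrist_force();m=read_wrist_torque();print(f,m)
grip(0.0);print(read_opening(),read_finger_force(),read_wrist_force()-f,read_wrist_torque()-m,read_time())
q=read_joint_pos()
log=[]
for i in range(6):
    q[5]+=.1;t=read_time();goto_joints(q);print(round(read_time()-t,3),read_joint_pos()[5].round(4),(read_wrist_torque()-m).round(3),(read_wrist_force()-f).round(2))
np.save("m0.npy",m)
E
```

```text
[ 0.44728454  0.31863192 -0.47303279] [-0.00754026 -0.05465677 -0.01663295]
0.011005010246201576 59.54212188720703 [-3.0241742  -4.7387347   6.12611753] [-0.58339013  0.45189531  0.10693959] 4.7
0.25 -1.0734 [-0.163  0.11  -0.071] [-0.85 -1.53 -0.48]
0.25 -0.9755 [-0.208  0.134 -0.026] [-1.68 -1.09  1.07]
0.25 -0.8763 [-0.258  0.138 -0.028] [-0.85 -1.99  1.44]
0.25 -0.7767 [-0.167  0.148 -0.058] [-0.97 -1.25  1.54]
0.25 -0.6769 [-0.277  0.168 -0.004] [-0.48 -1.05  1.16]
0.25 -0.5769 [-0.252  0.139 -0.042] [-1.46 -1.53  2.07]
```

View pics/w2.png

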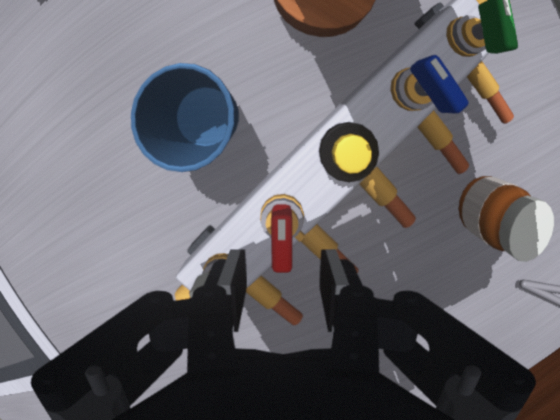

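The red bar lies between the pads at (282,238), with the gland ring at (282,210). I'm now turning in small steps to feel for the seat.

```bash
python3 - <<'E'
from h import *
m=np.load("m0.npy");q=read_joint_pos();L=[]
tz=lambda:np.mean([(wait(.02),read_wrist_torque()[2]-m[2])[1] for _ in range(5)])
q[5]=-.577
while q[5]<.45:
    q[5]+=.02;goto_joints(q);L.append((q[5],read_joint_pos()[5],tz()))
    if len(L)>4 and abs(L[-1][2]-np.median([l[2] for l in L[:-1]]))>.13: break
print(np.round(L,3)[-14:],read_time(),read_opening(),read_finger_force(),read_wrist_force())
E
```

```text
[[-0.417 -0.417 -0.041]
 [-0.397 -0.397 -0.045]
 [-0.377 -0.377 -0.073]
 [-0.357 -0.357 -0.051]
 [-0.337 -0.337 -0.062]
 [-0.317 -0.317 -0.046]
 [-0.297 -0.297 -0.041]
 [-0.277 -0.277 -0.046]
 [-0.257 -0.257 -0.046]
 [-0.237 -0.237 -0.038]
 [-0.217 -0.217 -0.062]
 [-0.197 -0.197 -0.033]
 [-0.177 -0.177 -0.037]
 [-0.157 -0.158  0.251]] 13.2 0.01089251042383242 60.43758988380432 [ 2.84196868 -1.44594306  0.99068317]
```

```bash
python3 - <<'E'
from h import *
m=np.load("m0.npy");q=read_joint_pos()
tz=lambda:np.mean([(wait(.02),read_wrist_torque()[2]-m[2])[1] for _ in range(8)])
q[5]=-.157;print(tz())
for i in range(3):
    q[5]+=.02;goto_joints(q);print(q[5],read_joint_pos()[5],tz())
E
```

```text
0.29456001830782885
-0.137 -0.13724329517323106 0.2829535406810184
-0.117 -0.11733095335767688 0.3005690631216699
-0.097 -0.09735941618362638 0.35522819345141243
```

```bash
python3 - <<'E'
from h import *
m=np.load("m0.npy");q=read_joint_pos()
tz=lambda:np.mean([(wait(.02),read_wrist_torque()[2]-m[2])[1] for _ in range(8)])
q[5]=-.080;goto_joints(q);print(tz());q[5]=-.062;goto_joints(q);print(read_joint_pos()[5],tz())
y0=yaw();print("yaw",np.degrees(y0))
grip(.036);p=read_eef_pos();print(read_opening(),p)
move_l([p[0],p[1],.17],.15)
for n in("wrist","top"):
    P=camera_params(n);im=snapshot(n);cv2.imwrite(f"pics/{n}3.png",im[:,:,::-1])
    for k,mm in masks(im).items():
        try:cc,a=blob(mm)
        except ValueError: continue
        z=.11 if k!="yellow" else .07
        r=cv2.minAreaRect(plane(n,cc,z,P).astype(np.float32)*1000);B=cv2.boxPoints(r);e=max([B[1]-B[0],B[2]-B[1]],key=np.linalg.norm)
        print(n,k,a,cc.mean(0).round(),np.round(r[0],1),np.round(r[1],1),np.degrees(np.arctan2(e[1],e[0])).round(1))
print(read_time())
E
```

```text
0.37896419473618115
-0.06202198126413772 0.4165308972669295
yaw 90.48433124651432
0.03613328773920854 [0.53636627 0.01724539 0.08278831]
wrist red 386.0 [284. 221.] [536.9  18.2] [ 9.7 32.8] -89.1
wrist blue 955.0 [215.  37.] [494.5 138.4] [34.9 15.5] 14.1
top green 113.5 [184. 275.] [471.6 201.8] [14.  36.4] -16.8
top blue 70.5 [221. 262.] [493.2 141.2] [34.2 12.5] 16.7
16.45
```

View pics/wrist3.png

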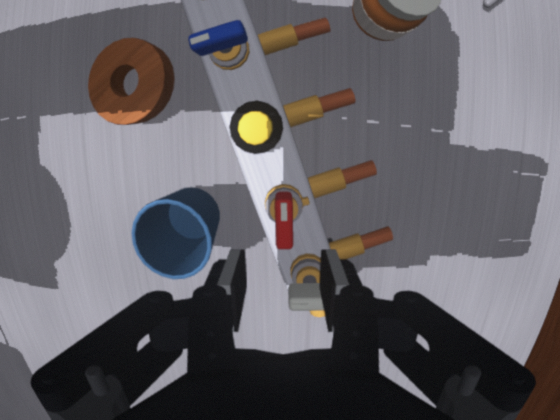

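The red tap is at (284,221), with its bar at −89°, matching the gripper angle, so it didn't slip. The blue and green handles look unmoved, and the lug is at (306,200). The button is at (255,127).

```bash
python3 - <<'E'
from h import *
a=plane("wrist",[[255,127]],.07)[0];print("btn",a)
b=np.array([.5147,.0798]);c=(a+b)/2 if np.linalg.norm(a-b)<.008 else b
move_l([*b,.17],.15,down(np.radians(109.5)));grip(0.0)
move_l([*c,.10],.12);wait(.2)
fz=lambda:np.mean([(wait(.01),read_wrist_force()[2])[1] for _ in range(5)])
f0=fz();z=.10;L=[];print(f0,read_time(),c)
while z>.052 and read_time()<48:
    f=fz()-f0;L.append((z*1e3,read_eef_pos()[2]*1e3,f))
    if f>9:break
    z-=.001 if f<1.2 else .0004
    move_l([*c,z],.02)
print(np.round(L,2)[-26:],read_time())
E
```

```text
btn [0.51521571 0.07951591]
0.21603457322297928 18.45 [0.51495785 0.07965795]
[[ 8.200e+01  8.196e+01 -1.400e-01]
 [ 8.100e+01  8.098e+01  1.200e-01]
 [ 8.000e+01  7.995e+01 -2.400e-01]
 [ 7.900e+01  7.895e+01 -6.800e-01]
 [ 7.800e+01  7.795e+01 -3.400e-01]
 [ 7.700e+01  7.696e+01 -1.200e-01]
 [ 7.600e+01  7.596e+01 -2.700e-01]
 [ 7.500e+01  7.496e+01 -4.100e-01]
 [ 7.400e+01  7.395e+01 -1.300e-01]
 [ 7.300e+01  7.295e+01  2.000e-02]
 [ 7.200e+01  7.208e+01  1.140e+00]
 [ 7.100e+01  7.104e+01  1.940e+00]
 [ 7.060e+01  7.066e+01  1.780e+00]
 [ 7.020e+01  7.022e+01  2.190e+00]
 [ 6.980e+01  6.983e+01  2.160e+00]
 [ 6.940e+01  6.943e+01  2.710e+00]
 [ 6.900e+01  6.901e+01  2.740e+00]
 [ 6.860e+01  6.863e+01  3.120e+00]
 [ 6.820e+01  6.823e+01  3.420e+00]
 [ 6.780e+01  6.782e+01  3.710e+00]
 [ 6.740e+01  6.741e+01  3.690e+00]
 [ 6.700e+01  6.702e+01  3.960e+00]
 [ 6.660e+01  6.663e+01  4.100e+00]
 [ 6.620e+01  6.620e+01  4.700e+00]
 [ 6.580e+01  6.602e+01  7.150e+00]
 [ 6.540e+01  6.593e+01  1.217e+01]] 31.0333
```

The button bottomed after 6 mm of travel with a 12 N peak. I'll lift off and check before handing in.

```bash
python3 - <<'E'
from h import *
c=read_eef_pos()[:2]
move_l([*c,.09],.05);move_l([*c,.2],.15);wait(.2)
goto_joints([-1.412,.351,1.652,0,1.139,-.085])
im=snapshot("top");cv2.imwrite("pics/top4.png",cv2.resize(np.hstack([cv2.imread("pics/top0.png")[160:340,150:360],im[160:340,150:360,::-1]]),None,fx=1.9,fy=1.9,interpolation=2))
for k,m in masks(im).items():
    try: cc,a=blob(m)
    except ValueError: continue
    r=cv2.minAreaRect(plane("top",cc,.105 if k!="yellow" else .075).astype(np.float32)*1000);print(k,a,np.round(r,1) if 0 else r)
print(read_time(),read_wrist_force())
E
```

```text
red 71.0 ((536.8583984375, 17.24765396118164), (8.694890022277832, 33.14216613769531), 0.6679072976112366)
green 111.5 ((471.1936950683594, 202.91110229492188), (14.155915260314941, 36.77156066894531), 73.20704650878906)
blue 107.5 ((492.8589172363281, 142.5247802734375), (34.4676628112793, 11.561304092407227), 16.67723274230957)
yellow 129.5 ((515.222900390625, 79.77627563476562), (23.417423248291016, 21.683284759521484), 0.8797284364700317)
35.3667 [-0.27701312 -0.28143293 -0.20691536]
```

View pics/top4.png

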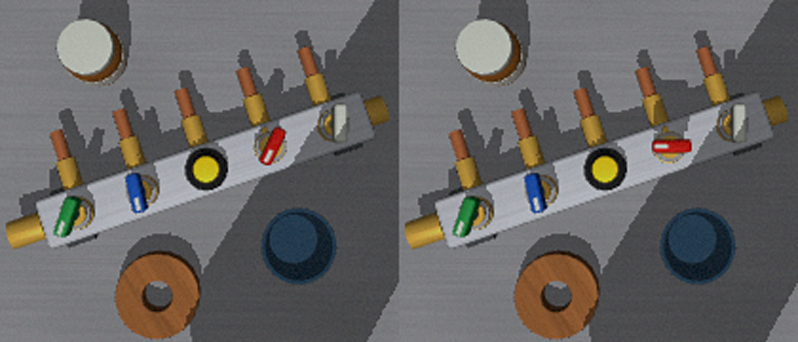

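Before and after match: only the red bar moved, now horizontal at (672,147). I'll check blue's 2.7° difference by pixel moments, because `minAreaRect` is coarse.

```bash
python3 - <<'E'
from h import *
im=snapshot("top");a=cv2.cvtColor(cv2.imread("pics/top0.png"),cv2.COLOR_BGR2RGB)
d=np.abs(im.astype(int)-a).max(2)
for n,(x,y) in dict(green=(184,273),blue=(221,262),white=(327,223),red=(293,237),mug=(307,289),jar=(197,186)).items():
    w=d[y-14:y+14,x-14:x+14];print(n,w.max(),np.mean(w>40).round(3))
for q in(a,im):
    m=cv2.moments(masks(q)["blue"][240:285,205:240],True);print(np.degrees(.5*np.arctan2(2*m["mu11"],m["mu20"]-m["mu02"])))
E
```

```text
green 21 0.0
blue 21 0.0
white 69 0.005
red 189 0.314
mug 21 0.0
jar 23 0.0
75.83919345861733
78.02759429622724
```

```bash
python3 -c "
from rig import *
print(close_job())"
```

```text
the job is handed in; nothing more can be done
None
```

I turned the red tap to its seat and nipped it up about 4.5–6.5° more (from wrist angle and torque; I didn't measure the lug), then pressed the button its full 6 mm (12 N peak) and let go. Before-and-after top views show no visible shift in the other taps, mug, scourer or jar, apart from a few changed pixels near white that I didn't trace; job handed in at about 35 s.

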